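Weigh a part-used wire spool on the bench beam scale

TASK

Find the weight of the part-used spool of welding wire on the beam scale: while the beam is still locked, hang the spool by its crossbar in the two notches of the yoke, setting it in gently, neither dropped nor pressed down, and let go of it. Then swing the red beam lock clear and slide the poise along with a light push, without pinching it or leaning on the beam, until the beam floats level in the middle of its guard. Leave the spool hanging still and the lock clear, and leave the other things on the bench where they are.

Things in the scene. Friction and masses are not known exactly. Their poses are not given: they have to be found in the camera images.
- scale: Grey bench beam scale, fixed. Origin on the table under the pivot; x along the beam's long arm, y across, z up. Base 345 x 70 x 18 mm from x = -40 to 305; column at x = 0, its cheeks reaching 214 mm high, 17 mm either side. Steel guard loop round the beam's end at x = 255 mm, 32 mm wide, up to 238 mm high, with red marks at its middle.
- beam: The pivoted beam. Origin on its pivot, 200 mm above the table; x along its long graduated arm (6 mm thick, 14 mm high, x = -15 to 285 mm), z up. A red counterweight hangs under it at x = -39 to -17, z = -62 to -20 mm. Unloaded, with the poise at 0, it balances. Damped: settles in about 1.5 s; near balance it tilts about 0.013 to 0.016 rad per mm the poise is off.
- beam_tilt (a joint): Tilt of the beam, rad: 0 level, + long arm up (the poise must go further out), - long arm down; the guard stops it at +-0.07. The closed lock holds it within about 0.004 of level. It shows the balance only when the lock is open and nothing touches beam, poise or load.
- yoke_seat (a point): Beam point midway between the yoke's two V notches: centre of the seated crossbar; x = -100 mm of the beam, level with the pivot. The yoke's two steel arms (8 mm thick) lie at y = -40 and +40 mm, 72 mm apart inside; each has a 90 degree V notch open upwards, its walls rising about 13 mm above this point. The yoke is bridged at x = -36 to -18, z = -20 to -8 mm.
- load: Load, 0.3 to 0.65 kg (unknown): part-used copper wire spool (84 mm diameter, 50 mm wide) in a steel hanger, standing on the table; origin under its centre, spool axis along y. Foot plate 70 x 60 x 4 mm, side straps at y = +-27.5 mm (58 mm over their outsides). It hangs with its bar along the beam's y (either way round), straps between the yoke arms.
- load_bar (a point): Middle of the load's crossbar, 140 mm above its foot and 46 mm above the spool's top: a black grip sleeve 12 mm in diameter and 44 mm long, between the straps, to grip it by; on both sides of the straps a polished pin 6 mm in diameter, out to 53 mm either way along the load's y, which turns easily in the notches.
- lock_swing (a joint): Angle of the beam lock, rad: 0 closed (its fork holds the beam's end), grows as it is swung open, free of the beam from about 0.8; its stop is at 1.25. It stays where it is left; moving it takes about 1.5 N at the tab.
- lock_tab (a point): Point on the lock's black tab, an upright post 14 mm in diameter, top 16 mm above this point, bare for 42 mm below its top. Closed, it lies at x = 275, y = -100, z = 230 mm of the scale. It swings in a 55 mm radius about an upright pin at x = 275, y = -45 of the scale; opening moves it towards the column (the scale's -x) and in an arc towards y = -62.
- poise: Brass poise, about 0.5 kg: block 40 mm along the beam, 34 mm across, from 36 mm below to 14 mm above the beam's centre line, which its origin lies on. It rubs on the beam with about 2 N and stays where it is left. Roughly, each 100 g of load needs 20 mm of poise_slide, but the scale is worn and out by up to 12 mm: only the floating beam tells the true place.
- poise_slide (a joint): Travel of the poise along the beam, m: 0 at its zero mark (40 mm from the pivot), grows outwards, along the beam's x, to 0.155.
- poise_stud (a point): Middle of the upright steel stud on top of the poise, by which it is pushed: 16 mm in diameter, 34 mm high, this point 17 mm below its top; 31 mm above the beam's centre line.
- spray_bottle: Blue spray bottle, 66 mm diameter, 195 mm high; origin under it. Leave alone.
- coupons: Stack of four steel plates, 79 x 53 x 24 mm; origin under it. Leave alone.
- hammer: Hammer lying on the table, 220 mm long along its x. Leave alone.
- bin: Open blue parts bin, 110 x 160 x 75 mm; origin under it. Leave alone.

How it is judged:
By the outcome, as a careful person would: the job done as asked, in the order asked, and still so for the second after the job is handed in, with the robot touching nothing.
It also fails if it takes over 72 s, if anything falls off the work surface, if the arm or the gripper's body presses on something with over 40 N, if the wrist force passes 120 N, or if a joint passes its speed limit or range.

ROBOT

A 6-joint arm with a two-finger parallel gripper is mounted at the origin on the work surface. World frame = base frame: x ahead of the robot, y to its left, z up, the work surface at z = 0. Lengths are in m, angles in degrees, forces in N, time in s.
With the tool pointing down it reaches from about 0.275 to 0.75 m from the base axis. Payload 10.2 kg.
Tool frame: the origin (TCP) lies midway between the tips of the shut fingers; the grasp point (between the pads) lies 19 mm behind it (bot.grasp_offset is the distance from the TCP to the grasp point, in m); z points along the fingers, y is the line along which they close (so a half turn about z gives the same grasp; the last joint's range is limited). The gripper opens to 85 mm and grips with 20 to 120 N. Pads are 22 mm wide; open, the fingers measure 114 mm over their backs; the gripper's body (76 mm by 85 mm) begins 54 mm behind the grasp point. The pads swing forward as they close: fully open they stand 13 mm farther back than shut.
Start: joints at [-79.607, 17.928, 85.812, -0, 76.261, -12.8], TCP at [0.207, -0.483, 0.231] pointing down, gripper open.
Joint ranges: [-168.41, 168.41], [-55.51, 124.54], [10.69, 146.95], [-70.63, 250.63], [1, 178], [-165.06, 165.06]. Speed limits (degrees/s): [136.94, 136.94, 172.46, 180, 180, 180].

INTERFACE

Orientations are given as a 3x3 rotation matrix whose columns are the frame's x, y, z axes.
In Python, from workcell import bot gives the robot as it stands.
- The arm moves only by the tool move_arm, never from a script. Its arguments are lists of equal length, an entry for each row: "slide": the shift along the tool's x, y, z in mm, a list of three; "turn": the turn, a rotation vector about the tool's x, y, z in degrees, a list of three; "jaw": the opening in per cent of the stroke, from 0 (shut) to 100 (fully open). A call has exactly 5 rows; each row shifts and turns the commanded pose from where the row before left it, along the tool's axes as they then stand; what a row does not reach is not made up. A row lasts 1/8 s, in which the tool goes at most 62.5 mm and 10.7 degrees, less where a joint would pass 70% of its speed; a pose out of reach is approached as far as the arm can. A call with a gripper value outside its range is refused whole. The fingers move at their own pace and stop on an object; the grip force is fixed at half the most. Time passes only in rows, so rows that do not move let the fingers close, or fill a call up. It gives the time, the measured TCP pose, the force, the opening and the grip force at its end, in the units of the state.
- bot.get_state(): the state, without advancing time (a new reading comes with each control period).
- bot.snapshot(name): name is "scene" or "side" or "wrist"; returns a dict with "frame" (420x560x3 uint8, red, green, blue), "range_z" (420x560 float32, m along the optical axis (not along the pixel's ray), 0 where there is no reading), "intrinsics" (3x3 intrinsics, pixels), "position" and "orientation" of the camera in the world; the wrist camera has in their place "hand_eye" (4x4, takes a point from camera to tool coordinates, whose origin is the TCP and whose axes are the flange's). Camera axes: x right, y up, looking along -z (the intrinsics and any distortion apply to the point x, -y, -z); pixel columns grow to the right and rows downward; lengths in m; the calibration is good to about 2 mm. A picture is of the moment at which its call begins: read the wrist's pose just before it.
- bot.finish_job(): hands the job in; it is judged then, once.
Trained networks look in the newest picture that a camera, given by its name, has taken for a name from the list of things; names that differ only in an ending like _2 or _b are one class to them, and where a whole thing is asked for, a point or a joint stands for the part that bears it (a point fixed in the world has none). Each returns a list of dicts, best first, with "p" (0 to 1); they miss things now and then, are a little off and sometimes report something else, mostly with a low value. They report only what shows in the picture. A call takes as long as a camera call.
- bot.search_frame(camera, thing): "extent" ([centre column, centre row, width, height] in pixels, round what is visible of it).
- bot.regions_of(camera, thing): "pixels" (420x560 bool, what is visible of it) and "extent" ([centre column, centre row, width, height] in pixels, round what is visible of it).
The state is a dict: "t": time; "q": joint angles; "dq": joint speeds; "joint_torque": joint torques, N m; "tool_pos": TCP position; "orientation": TCP orientation; "force": force on the tool from outside, world axes, zero at the start; "torque": the same for the moment, N m; "finger_gap": finger opening in m; "grip_force": force on a finger pad.
Only numpy, scipy, OpenCV 4.12 (cv2) and the standard library are available. Lean on these libraries where they do the work, as an engineer would, in place of code of your own. Each camera call takes 0.05 s, during which the arm holds its last target. There are 200 camera calls.

## Working session

There is one attempt and no reset: what is moved stays moved. The work goes in short steps, Python scripts to look and compute and a tool call to move; the robot and the scene stay as the last step left them, time stands still between calls to the robot, and variables do not carry over. Pictures are saved under pics/ and viewed, at most 10 in all, crops included, and the job is handed in when it is done.

Besides the shell and the picture viewer there is one more tool, called after "Request:" as name(argument=value, ...) on one line, values as JSON. move_arm: Moves the arm, as the interface text tells. Its arguments: {"type":"object","properties":{"slide":{"type":"array","items":{"type":"array","items":{"type":"number"}}},"turn":{"type":"array","items":{"type":"array","items":{"type":"number"}}},"jaw":{"type":"array","items":{"type":"number"}}},"required":["slide","turn","jaw"]}

```bash
mkdir -p pics; ls
cat > h.py <<'E'
import numpy as np, cv2
from workcell import bot
def snap(n):
    st=bot.get_state(); s=bot.snapshot(n)
    if 'hand_eye' in s:
        T=np.eye(4);T[:3,:3]=st['orientation'];T[:3,3]=st['tool_pos'];T=T@np.array(s['hand_eye'])
    else:
        T=np.eye(4);T[:3,:3]=s['orientation'];T[:3,3]=s['position']
    s['T']=T; return s
def cloud(s):
    K=np.array(s['intrinsics']);z=s['range_z'];h,w=z.shape
    u,v=np.meshgrid(np.arange(w),np.arange(h))
    p=np.stack([(u-K[0,2])/K[0,0]*z,-(v-K[1,2])/K[1,1]*z,-z],-1)
    P=p@s['T'][:3,:3].T+s['T'][:3,3]; P[z==0]=np.nan; return P
def proj(s,X):
    K=np.array(s['intrinsics']);p=(np.atleast_2d(X)-s['T'][:3,3])@s['T'][:3,:3]
    return np.stack([K[0,2]-K[0,0]*p[:,0]/p[:,2],K[1,2]+K[1,1]*p[:,1]/p[:,2]],-1)
def save(s,f): cv2.imwrite('pics/'+f,s['frame'][:,:,::-1])
E
python3 - <<'E'
from h import *
for c in ['scene','side']:
    s=snap(c);save(s,c+'0.png');P=cloud(s);print(c,s['T'].round(3).tolist(),np.array(s['intrinsics']).round(1).tolist(),[k for k in s])
    for t in ['scale','beam','load','poise','poise_stud','lock_tab','load_bar','spray_bottle','coupons','hammer','bin','yoke_seat']:
        for r in bot.regions_of(c,t)[:2]:
            q=P[r['pixels']];print(t,round(r['p'],2),np.round(r['extent']).tolist(),np.nanmedian(q,0).round(3),np.nanpercentile(q,3,axis=0).round(3),np.nanpercentile(q,97,axis=0).round(3))
print(bot.get_state())
E
```

```text
pics
scene [[-0.762, -0.449, 0.466, 1.209], [0.647, -0.548, 0.53, 0.706], [0.017, 0.706, 0.708, 1.094], [0.0, 0.0, 0.0, 1.0]] [[459.7, 0.0, 278.9], [0.0, 459.7, 214.0], [0.0, 0.0, 1.0]] ['frame', 'range_z', 'intrinsics', 'position', 'orientation', 'T']
scale 0.96 [271.0, 208.0, 122.0, 134.0] [ 0.613 -0.025  0.035] [ 0.533 -0.241  0.01 ] [0.663 0.128 0.22 ]
scale 0.74 [276.0, 207.0, 103.0, 81.0] [0.609 0.043 0.193] [ 0.473 -0.21   0.003] [0.636 0.145 0.231]
beam 0.78 [277.0, 204.0, 104.0, 82.0] [0.61  0.063 0.193] [ 0.551 -0.187  0.101] [0.637 0.147 0.232]
load 0.72 [397.0, 284.0, 43.0, 47.0] [0.472 0.352 0.075] [0.441 0.321 0.002] [0.495 0.38  0.146]
poise 0.85 [272.0, 198.0, 21.0, 28.0] [ 0.613 -0.013  0.208] [ 0.594 -0.036  0.17 ] [0.622 0.001 0.246]
poise 0.27 [398.0, 283.0, 45.0, 49.0] [0.47  0.353 0.077] [0.44  0.32  0.002] [0.494 0.381 0.146]
poise_stud 0.9 [272.0, 201.0, 19.0, 25.0] [ 0.613 -0.014  0.21 ] [ 0.594 -0.036  0.17 ] [0.622 0.001 0.248]
lock_tab 0.67 [240.0, 156.0, 18.0, 17.0] [ 0.574 -0.228  0.205] [ 0.522 -0.235  0.185] [ 0.601 -0.21   0.221]
lock_tab 0.21 [276.0,
[... 2830 characters left out ...]
      7.62613075e+01, -1.28005140e+01]), 'dq': array([ 0.02975719,  0.03726427, -0.07013841, -0.09466496,  0.05890491,
        0.05734822]), 'joint_torque': array([-6.85425493e-05, -4.12170017e+01, -2.59901333e+01, -2.16841690e-04,
        5.16330256e-04,  2.28160292e-05]), 'tool_pos': array([ 0.20674965, -0.48259467,  0.23128608]), 'orientation': array([[ 9.19176333e-01,  3.93846250e-01, -2.15901407e-05],
       [ 3.93846251e-01, -9.19176333e-01,  2.09035744e-05],
       [-1.16123520e-05, -2.77172668e-05, -1.00000000e+00]]), 'force': array([-0.42583166,  0.16774528,  0.18958026]), 'torque': array([-0.05350848,  0.01414572, -0.01259645]), 'grip_force': 0.0, 'finger_gap': 0.08521540583140773}
```

Run:
```python
import cv2,numpy as np
a=cv2.imread('pics/scene0.png')[120:350,170:450];b=cv2.imread('pics/side0.png')[130:390,170:400]
cv2.imwrite('pics/m1.png',cv2.resize(a,(730,600),interpolation=cv2.INTER_CUBIC))
cv2.imwrite('pics/m2.png',cv2.resize(b,(530,600),interpolation=cv2.INTER_CUBIC))
```

```text
(no output)
```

View pics/m1.png

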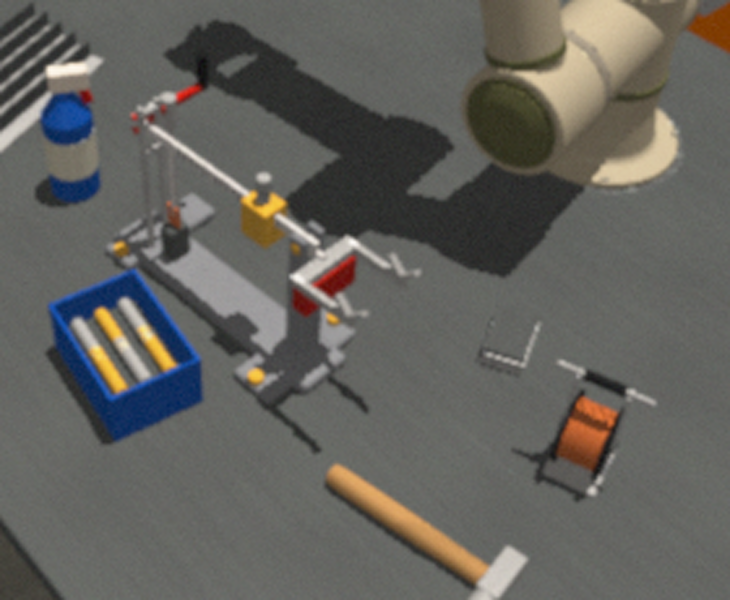

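View pics/m2.png

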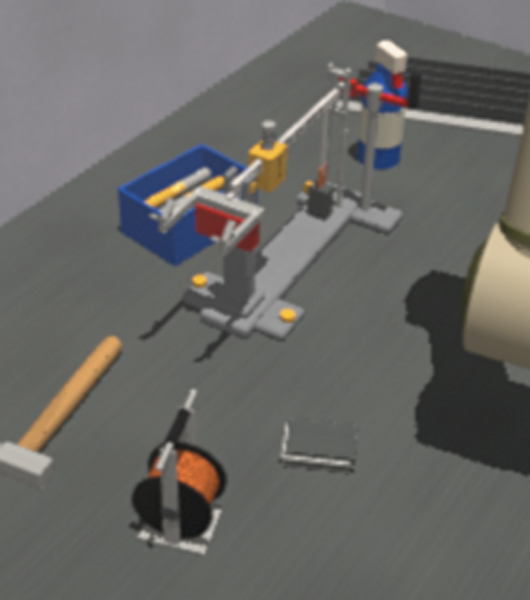

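Run:
```python
from h import *
for c in ['scene','side']:
    s=snap(c);P=cloud(s).reshape(-1,3);C=s['frame'].reshape(-1,3)
    def box(lo,hi): return np.all((P>lo)&(P<hi),1)
    # beam top
    for nm,lo,hi in [('beam',(.54,-.2,.196),(.68,-.04,.212)),('yoke',(.53,.08,.19),(.7,.18,.22)),('pole lock',(.48,-.25,.19),(.66,-.18,.27)),('stud',(.58,-.05,.222),(.64,.02,.26)),('bar',(.38,.26,.125),(.56,.45,.16)),('load',(.38,.26,.01),(.56,.45,.16))]:
        m=box(lo,hi);q=P[m];mu=np.median(q,0);d=np.linalg.svd(q-q.mean(0))[2][0]
        print(c,nm,len(q),mu.round(4),d.round(3),q.min(0).round(3),q.max(0).round(3))
        if nm in('bar',): print(q.round(3).tolist())
        if nm in('pole lock','yoke'): print([(p.round(3).tolist(),k.tolist()) for p,k in list(zip(q,C[m]))[::4]])
```

```text
scene beam 172 [ 0.6128 -0.1232  0.2057] [-0.081  0.997 -0.003] [ 0.603 -0.199  0.196] [ 0.622 -0.046  0.212]
scene yoke 223 [0.6271 0.1284 0.1953] [ 0.998 -0.058 -0.025] [0.545 0.08  0.19 ] [0.64  0.167 0.216]
[([0.553, 0.082, 0.192], [190, 186, 178]), ([0.557, 0.09, 0.197], [193, 189, 184]), ([0.552, 0.094, 0.193], [177, 174, 167]), ([0.559, 0.093, 0.193], [148, 144, 138]), ([0.553, 0.124, 0.213], [128, 127, 122]), ([0.559, 0.1, 0.194], [153, 150, 144]), ([0.556, 0.124, 0.211], [111, 112, 106]), ([0.589, 0.081, 0.195], [190, 186, 179]), ([0.551, 0.109, 0.192], [185, 181, 174]), ([0.55, 0.129, 0.207], [177, 171, 165]), ([0.558, 0.115, 0.198], [190, 185, 176]), ([0.549, 0.129, 0.203], [167, 163, 158]), ([0.556, 0.117, 0.194], [187, 181, 175]), ([0.554, 0.13, 0.203], [133, 128, 126]), ([0.605, 0.082, 0.194], [189, 182, 176]), ([0.548, 0.125, 0.191], [124, 119, 117]), ([0.61, 0.08, 0.192], [207, 202, 195]), ([0.556, 0.137, 0.202], [116, 112, 108]), ([0.546, 0.149, 0.205], [114, 114, 110]), ([0.618, 0.081, 0.194], [203, 199, 190]), ([0.554, 0.138, 0.198], [136, 134, 128]), ([0.552, 0.15
[... 18716 characters left out ...]
0.376, 0.132], [0.445, 0.373, 0.13], [0.44, 0.375, 0.135], [0.439, 0.373, 0.134], [0.444, 0.391, 0.144], [0.442, 0.39, 0.144], [0.44, 0.388, 0.143], [0.447, 0.378, 0.13], [0.445, 0.376, 0.129], [0.444, 0.374, 0.128], [0.441, 0.375, 0.131], [0.44, 0.373, 0.13], [0.441, 0.394, 0.145], [0.44, 0.392, 0.144], [0.44, 0.389, 0.141], [0.447, 0.377, 0.126], [0.444, 0.374, 0.125], [0.442, 0.373, 0.126], [0.44, 0.372, 0.126], [0.443, 0.396, 0.143], [0.439, 0.396, 0.145], [0.439, 0.393, 0.143], [0.442, 0.396, 0.14], [0.438, 0.398, 0.145], [0.437, 0.396, 0.144], [0.44, 0.399, 0.142], [0.439, 0.397, 0.14]]
side load 1456 [0.4465 0.3643 0.0759] [ 0.085 -0.255  0.963] [0.409 0.299 0.01 ] [0.503 0.399 0.151]
```

Request:
move_arm(slide=[[28,-33,-5],[28,-33,-5],[28,-33,-5],[28,-33,-5],[28,-33,-5]], turn=[[0,0,0],[0,0,0],[0,0,0],[0,0,0],[0,0,0]], jaw=[100,100,100,100,100])

```text
t: 2.02
tool_pos: [0.2707, -0.2744, 0.2565]
orientation: [[0.919, 0.394, 0.0], [0.394, -0.919, -0.0], [0.0, 0.0, -1.0]]
force: [1.2, 0.4, -0.6]
finger_gap: 0.0853
grip_force: 0.0
```

Request:
move_arm(slide=[[28,-33,-5],[28,-33,-5],[28,-33,-5],[28,-33,-5],[28,-33,-5]], turn=[[0,0,0],[0,0,0],[0,0,0],[0,0,0],[0,0,0]], jaw=[100,100,100,100,100])

```text
t: 2.65
tool_pos: [0.3343, -0.0676, 0.2817]
orientation: [[0.919, 0.394, 0.001], [0.394, -0.919, -0.0], [0.001, 0.001, -1.0]]
force: [0.6, -0.2, -0.2]
finger_gap: 0.0852
grip_force: 0.0
```

Request:
move_arm(slide=[[28,-33,-5],[28,-33,-5],[28,-33,-5],[28,-33,-5],[28,-33,-5]], turn=[[0,0,0],[0,0,0],[0,0,0],[0,0,0],[0,0,0]], jaw=[100,100,100,100,100])

```text
t: 3.28
tool_pos: [0.3981, 0.1394, 0.3066]
orientation: [[0.919, 0.394, 0.001], [0.394, -0.919, -0.0], [0.0, 0.0, -1.0]]
force: [0.6, -0.6, -0.4]
finger_gap: 0.0855
grip_force: 0.0
```

Request:
move_arm(slide=[[28,-33,-5],[28,-33,-5],[28,-33,-5],[28,-33,-5],[28,-33,-5]], turn=[[0,0,0],[0,0,0],[0,0,0],[0,0,0],[0,0,0]], jaw=[100,100,100,100,100])

```text
t: 3.9
tool_pos: [0.4618, 0.3461, 0.3315]
orientation: [[0.919, 0.394, 0.0], [0.394, -0.919, 0.0], [0.0, 0.0, -1.0]]
force: [1.6, -0.2, 0.2]
finger_gap: 0.0855
grip_force: 0.0
```

Request:
move_arm(slide=[[0,0,0],[0,0,0],[0,0,0],[0,0,0],[0,0,0]], turn=[[0,0,-9],[0,0,-9],[0,0,-9],[0,0,-9],[0,0,-9]], jaw=[100,100,100,100,100])

```text
t: 4.53
tool_pos: [0.4616, 0.3446, 0.3312]
orientation: [[0.367, 0.93, -0.0], [0.93, -0.367, -0.0], [-0.0, -0.0, -1.0]]
force: [0.1, -0.4, 1.6]
finger_gap: 0.0855
grip_force: 0.0
```

Request:
move_arm(slide=[[0,0,0],[0,0,0],[0,0,0],[0,0,0],[0,0,0]], turn=[[0,0,-9],[0,0,-9],[0,0,-9],[0,0,-9],[0,0,-5]], jaw=[100,100,100,100,100])

```text
t: 5.15
tool_pos: [0.4616, 0.3446, 0.3313]
orientation: [[-0.332, 0.943, -0.0], [0.943, 0.332, -0.0], [-0.0, -0.0, -1.0]]
force: [-0.0, 0.9, -0.4]
finger_gap: 0.0853
grip_force: 0.0
```

```bash
cat > bar.py <<'E'
from h import *
s=snap('wrist');save(s,'w1.png');P=cloud(s).reshape(-1,3);C=s['frame'].reshape(-1,3).astype(int)
q=P[np.all((P>(.38,.26,.125))&(P<(.56,.45,.165)),1)]
m=abs(np.median(q,0)-q).max(1)<.07;q=q[m]
xy=q[:,:2].astype(np.float32)
if len(q)>20:
    l=cv2.fitLine(xy,cv2.DIST_HUBER,0,.01,.01).ravel();t=(xy-l[2:])@l[:2];print(len(q),l,'yaw',np.degrees(np.arctan2(l[1],l[0])),'ends',l[2:]+t.min()*l[:2],l[2:]+t.max()*l[:2],'mid',l[2:]+(t.min()+t.max())/2*l[:2],'ztop',np.percentile(q[:,2],[50,95]))
st=bot.get_state();print(st['t'],st['tool_pos'],st['orientation'].round(4).tolist(),np.array(s['hand_eye']).round(3).tolist())
E
python3 bar.py
```

```text
1125 [ 0.32317767 -0.9463383   0.4520123   0.35953638] yaw -71.14479 ends [0.43878582 0.39826658] [0.47267902 0.2990195 ] mid [0.4557324  0.34864303] ztop [0.14187842 0.14488418]
5.2 [0.46154668 0.34462542 0.3312312 ] [[-0.3348, 0.9423, -0.0001], [0.9423, 0.3348, -0.0001], [-0.0, -0.0002, -1.0]] [[0.0, 0.95, 0.313, 0.08], [1.0, -0.0, -0.0, -0.001], [0.0, 0.313, -0.95, -0.141], [0.0, 0.0, 0.0, 1.0]]
```

Request:
move_arm(slide=[[6,-4,40],[0,0,50],[0,0,50],[0,0,40],[0,0,20]], turn=[[0,0,0.7],[0,0,0],[0,0,0],[0,0,0],[0,0,0]], jaw=[60,60,60,50,40])

```text
t: 5.82
tool_pos: [0.455, 0.3486, 0.129]
orientation: [[-0.316, 0.949, -0.003], [0.949, 0.316, -0.001], [-0.0, -0.003, -1.0]]
force: [0.2, -0.1, 0.9]
finger_gap: 0.0337
grip_force: 0.0
```

Request:
move_arm(slide=[[0,0,10],[0,0,0],[0,0,0],[0,0,0],[0,0,0]], turn=[[0,0,0],[0,0,0],[0,0,0],[0,0,0],[0,0,0]], jaw=[40,30,20,5,5])

```text
t: 6.45
tool_pos: [0.4562, 0.3493, 0.1224]
orientation: [[-0.317, 0.948, 0.002], [0.948, 0.317, 0.001], [0.0, 0.002, -1.0]]
force: [-1.5, -0.0, 6.0]
finger_gap: 0.0104
grip_force: 58.5
```

Request:
move_arm(slide=[[0,0,0],[0,0,0],[0,0,0],[0,0,0],[0,0,0]], turn=[[0,0,0],[0,0,0],[0,0,0],[0,0,0],[0,0,0]], jaw=[5,5,5,5,5])

```text
t: 7.08
tool_pos: [0.4561, 0.3492, 0.1224]
orientation: [[-0.317, 0.948, 0.002], [0.948, 0.317, 0.001], [0.0, 0.002, -1.0]]
force: [-1.7, -0.9, 6.1]
finger_gap: 0.0103
grip_force: 58.5
```

Request:
move_arm(slide=[[0,0,-5],[0,0,-15],[0,0,-30],[0,0,-35],[0,0,-30]], turn=[[0,0,0],[0,0,0],[0,0,0],[0,0,0],[0,0,0]], jaw=[5,5,5,5,5])

```text
t: 7.7
tool_pos: [0.4558, 0.3489, 0.2383]
orientation: [[-0.317, 0.948, 0.001], [0.948, 0.317, 0.0], [0.0, 0.001, -1.0]]
force: [0.3, -0.5, -4.5]
finger_gap: 0.0095
grip_force: 58.7
```

Request:
move_arm(slide=[[0,0,-5],[0,0,0],[0,0,0],[0,0,0],[0,0,0]], turn=[[0,0,-6],[0,0,-8],[0,0,-8],[0,0,-8],[0,0,-8]], jaw=[5,5,5,5,5])

```text
t: 8.32
tool_pos: [0.4557, 0.3489, 0.2419]
orientation: [[-0.836, 0.548, 0.0], [0.548, 0.836, 0.0], [-0.0, 0.0, -1.0]]
force: [0.4, 0.4, -4.3]
finger_gap: 0.0099
grip_force: 58.7
```

Request:
move_arm(slide=[[0,0,0],[0,0,0],[0,0,0],[0,0,0],[0,0,0]], turn=[[0,0,-8],[0,0,-8],[0,0,-8],[0,0,-8],[0,0,-6]], jaw=[5,5,5,5,5])

```text
t: 8.95
tool_pos: [0.4557, 0.3489, 0.2419]
orientation: [[-0.997, -0.082, 0.0], [-0.082, 0.997, 0.0], [-0.0, 0.0, -1.0]]
force: [0.7, -0.1, -4.1]
finger_gap: 0.0096
grip_force: 58.7
```

Run:
```python
from h import *
s=snap('wrist')
st=bot.get_state();print(st['t'],st['tool_pos'],st['orientation'].round(4).tolist(),st['force'],st['torque'],st['finger_gap'])
b=s['frame'];cv2.imwrite('pics/w2.png',b[:,:,::-1])
```

```text
9.0 [0.45571514 0.34890006 0.24193891] [[-0.9963, -0.0858, 0.0002], [-0.0858, 0.9963, 0.0001], [-0.0002, 0.0001, -1.0]] [-0.59917187 -0.0321429  -4.7282162 ] [ 0.06152679 -0.00807527  0.04688306] 0.01009378213613021
```

View pics/w2.png

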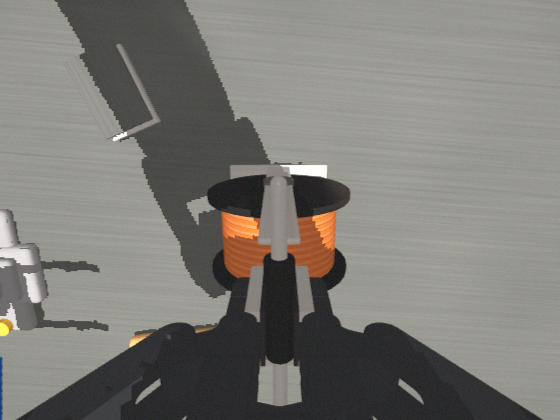

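Request:
move_arm(slide=[[-15,-15,0],[-28,-27,0],[-30,-28,0],[-27,-27,0],[-15,-14,0]], turn=[[0,0,0],[0,0,0],[0,0,0],[0,0,0],[0,0,0]], jaw=[5,5,5,5,5])

```text
t: 9.62
tool_pos: [0.5807, 0.2452, 0.2412]
orientation: [[-0.997, -0.075, -0.0], [-0.075, 0.997, -0.0], [0.0, -0.0, -1.0]]
force: [-0.7, 0.8, -3.9]
finger_gap: 0.0101
grip_force: 58.7
```

Run:
```python
from h import *
st=bot.get_state();print(st['t'],st['tool_pos'],st['orientation'].round(4).tolist(),st['force'])
im=[]
tool=st['tool_pos']
for c in ['scene','side','wrist']:
    s=snap(c);save(s,c+'3.png');P=cloud(s).reshape(-1,3)
    for nm,lo,hi in [('beam',(.57,-.18,.2),(.66,-.04,.212)),('armN',(.535,.085,.186),(.565,.115,.205)),('armF',(.622,.085,.186),(.652,.115,.205)),('armNtip',(.535,.115,.195),(.565,.18,.22)),('armFtip',(.615,.115,.195),(.652,.18,.22)),('bar',tool+(-.06,-.02,.008),tool+(.06,.02,.033))]:
        q=P[np.all((P>lo)&(P<hi),1)]
        if len(q)<8: continue
        l=cv2.fitLine(q[:,:2].astype(np.float32),cv2.DIST_HUBER,0,.01,.01).ravel()
        print(c,nm,len(q),'med',np.median(q,0).round(4),'yaw',np.degrees(np.arctan2(l[1],l[0])).round(2),q.min(0).round(3),q.max(0).round(3))
        if 'tip' in nm:
            print(' profile',[(round(a,3),np.percentile(q[abs(q[:,1]-a)<.002][:,2],95).round(4)) for a in np.arange(.118,.176,.004) if (abs(q[:,1]-a)<.002).sum()>1])
    K=s['intrinsics']
    uv=proj(s,[.59,.18,.2])[0].astype(int)
    im.append(cv2.resize(s['frame'][max(0,uv[1]-60):uv[1]+60,max(0,uv[0]-60):uv[0]+60],(390,390)) if c!='wrist' else None)
cv2.imwrite('pics/m3.png',np.hstack(im[:2])[:,:,::-1])
```

```text
9.625 [0.58074624 0.24518248 0.24115178] [[-0.9972, -0.0747, -0.0001], [-0.0747, 0.9972, -0.0004], [0.0001, -0.0004, -1.0]] [-0.69196862  0.76765773 -3.89411556]
scene beam 127 med [ 0.6117 -0.1094  0.2062] yaw -86.34 [ 0.602 -0.179  0.2  ] [ 0.621 -0.043  0.212]
scene armN 37 med [0.5559 0.1003 0.1923] yaw 89.81 [0.548 0.086 0.186] [0.562 0.115 0.198]
scene armF 37 med [0.6361 0.1007 0.1916] yaw -83.31 [0.63  0.086 0.186] [0.641 0.114 0.196]
scene armNtip 49 med [0.5518 0.1366 0.2056] yaw -89.14 [0.546 0.122 0.195] [0.556 0.163 0.217]
 profile [(np.float64(0.122), np.float64(0.2106)), (np.float64(0.126), np.float64(0.2151)), (np.float64(0.13), np.float64(0.2088)), (np.float64(0.134), np.float64(0.2059)), (np.float64(0.138), np.float64(0.202)), (np.float64(0.142), np.float64(0.1987)), (np.float64(0.146), np.float64(0.2005)), (np.float64(0.15), np.float64(0.2056)), (np.float64(0.154), np.float64(0.2098)), (np.float64(0.158), np.float64(0.216))]
scene armFtip 52 med [0.632  0.1424 0.2059] yaw -89.99 [0.626 0.115 0.196] [0.636 0.168 0.217]
 profile [(np.float64(0.13), np.float64(0.2133)
[... 2489 characters left out ...]
loat64(0.2106)), (np.float64(0.162), np.float64(0.2119))]
wrist armFtip 1168 med [0.6279 0.1451 0.2044] yaw -83.58 [0.623 0.13  0.195] [0.635 0.17  0.212]
 profile [(np.float64(0.13), np.float64(0.2101)), (np.float64(0.134), np.float64(0.2114)), (np.float64(0.138), np.float64(0.2089)), (np.float64(0.142), np.float64(0.205)), (np.float64(0.146), np.float64(0.2008)), (np.float64(0.15), np.float64(0.197)), (np.float64(0.154), np.float64(0.1998)), (np.float64(0.158), np.float64(0.2039)), (np.float64(0.162), np.float64(0.2083)), (np.float64(0.166), np.float64(0.2116)), (np.float64(0.17), np.float64(0.2111))]
wrist bar 7632 med [0.5698 0.2447 0.2608] yaw 4.5 [0.527 0.226 0.249] [0.628 0.264 0.274]
```

View pics/m3.png

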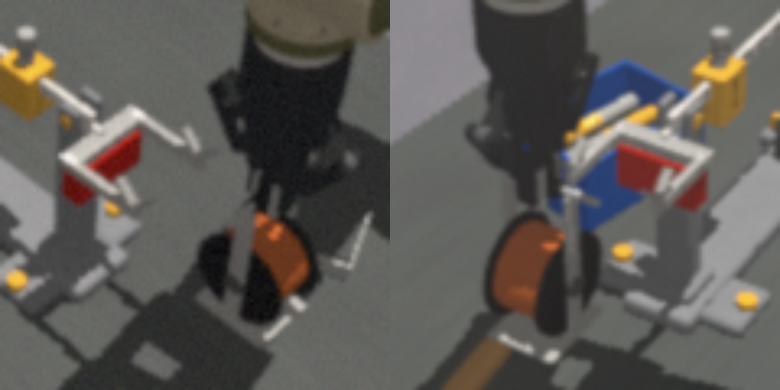

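Request:
move_arm(slide=[[-1,-12,0],[0,-24,0],[0,-28,0],[0,-22,0],[0,-12,0]], turn=[[0,0,-0.3],[0,0,0],[0,0,0],[0,0,0],[0,0,0]], jaw=[5,5,5,5,5])

```text
t: 10.4
tool_pos: [0.5882, 0.1488, 0.2415]
orientation: [[-0.997, -0.083, 0.0], [-0.083, 0.997, 0.0], [-0.0, 0.0, -1.0]]
force: [-0.0, -0.7, -5.7]
finger_gap: 0.0099
grip_force: 58.7
```

Request:
move_arm(slide=[[0,0,0],[0,0,5],[0,0,10],[0,0,10],[0,0,5]], turn=[[0,0,0],[0,0,0],[0,0,0],[0,0,0],[0,0,0]], jaw=[5,5,5,5,5])

```text
t: 11.02
tool_pos: [0.5879, 0.15, 0.2101]
orientation: [[-0.996, -0.084, -0.002], [-0.084, 0.996, -0.0], [0.002, 0.0, -1.0]]
force: [0.5, -0.4, -3.7]
finger_gap: 0.0095
grip_force: 58.7
```

Run:
```python
from h import *
st=bot.get_state();t=st['tool_pos'];R=st['orientation'];print(st['t'],t,R.round(4).tolist(),st['force'])
s=snap('wrist');save(s,'w4.png');P=cloud(s).reshape(-1,3)
D=(P-t)@R  # tool coords
m=(D[:,0]>.033)&(D[:,0]<.058)&(abs(D[:,1])<.012)&(D[:,2]<0)&(D[:,2]>-.04)
d=D[m];print(len(d),'pin x',d[:,0].min(),d[:,0].max())
for a in np.arange(.034,.056,.003):
    k=d[abs(d[:,0]-a)<.0015]
    if len(k)>3: print(a.round(3),len(k),'y',k[:,1].min().round(4),k[:,1].max().round(4),'med',np.median(k[:,1]).round(4),'ztop',np.percentile(k[:,2],5).round(4))
k=P[np.all((P>(.535,.115,.195))&(P<(.565,.18,.216)),1)]
print([(round(a,3),np.percentile(k[abs(k[:,1]-a)<.002][:,2],95).round(4)) for a in np.arange(.118,.176,.004) if (abs(k[:,1]-a)<.002).sum()>1])
```

```text
11.025 [0.58794027 0.14995541 0.21012118] [[-0.9965, -0.0839, -0.0015], [-0.0839, 0.9965, -0.0], [0.0015, 0.0001, -1.0]] [ 0.47795764 -0.39662789 -3.68066808]
941 pin x 0.03303513432961439 0.05328963335546714
0.034 112 y -0.003 0.0028 med -0.0001 ztop -0.0198
0.037 135 y -0.003 0.0119 med -0.0002 ztop -0.0197
0.04 137 y -0.003 0.0027 med -0.0002 ztop -0.0198
0.043 137 y -0.003 0.0117 med -0.0002 ztop -0.0197
0.046 142 y -0.003 0.0027 med -0.0002 ztop -0.02
0.049 147 y -0.003 0.0026 med -0.0002 ztop -0.0197
0.052 131 y -0.0029 0.0026 med -0.0002 ztop -0.0194
[(np.float64(0.122), np.float64(0.209)), (np.float64(0.126), np.float64(0.2118)), (np.float64(0.13), np.float64(0.2105)), (np.float64(0.134), np.float64(0.2065)), (np.float64(0.138), np.float64(0.2039)), (np.float64(0.142), np.float64(0.2142)), (np.float64(0.15), np.float64(0.2134)), (np.float64(0.154), np.float64(0.214)), (np.float64(0.158), np.float64(0.2112)), (np.float64(0.162), np.float64(0.212))]
```

View pics/w4.png

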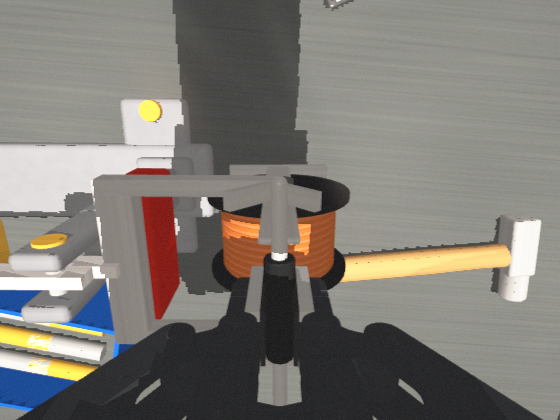

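Request:
move_arm(slide=[[-1,-2.6,5],[0,0,5],[0,0,5],[0,0,3],[0,0,0]], turn=[[0,0,0],[0,0,0],[0,0,0],[0,0,0],[0,0,0]], jaw=[5,5,5,5,5])

```text
t: 11.7
tool_pos: [0.5894, 0.1473, 0.1931]
orientation: [[-0.996, -0.084, -0.0], [-0.084, 0.996, 0.0], [0.0, 0.0, -1.0]]
force: [1.2, 0.2, -5.3]
finger_gap: 0.0102
grip_force: 58.7
```

Request:
move_arm(slide=[[0,0,0],[0,0,0],[0,0,0],[0,0,0],[0,0,0]], turn=[[0,0,0],[0,0,0],[0,0,0],[0,0,0],[0,0,0]], jaw=[5,5,5,5,5])

```text
t: 12.32
tool_pos: [0.5895, 0.1472, 0.1933]
orientation: [[-0.997, -0.084, 0.0], [-0.084, 0.997, 0.0], [-0.0, -0.0, -1.0]]
force: [0.4, 0.3, -3.6]
finger_gap: 0.0104
grip_force: 58.7
```

```bash
cat > look.py <<'E'
from h import *
st=bot.get_state();t=st['tool_pos'];R=st['orientation'];print(st['t'],t.round(4),R.round(4).tolist(),st['force'].round(2),st['finger_gap'].round(4))
s=snap('wrist');save(s,'w5.png');P=cloud(s).reshape(-1,3)
D=(P-t)@R
m=(D[:,0]>.045)&(D[:,0]<.0525)&(abs(D[:,1])<.006)&(D[:,2]<0)&(D[:,2]>-.04);k=P[m]
print('pin end',k[:,0].mean().round(4),'y',((k[:,1].min()+k[:,1].max())/2).round(4),'ztop',np.percentile(k[:,2],95).round(4))
k=P[np.all((P>(.535,.115,.195))&(P<(.565,.18,.216)),1)]
print([(round(a,3),np.percentile(k[abs(k[:,1]-a)<.002][:,2],95).round(4)) for a in np.arange(.118,.176,.004) if (abs(k[:,1]-a)<.002).sum()>1])
E
python3 look.py
```

```text
Traceback (most recent call last):
  File "look.py", line 2, in <module>
    st=bot.get_state();t=st['tool_pos'];R=st['orientation'];print(st['t'],t.round(4),R.round(4).tolist(),st['force'].round(2),st['finger_gap'].round(4))
                                                                                                                              ^^^^^^^^^^^^^^^^^^^^^^
AttributeError: 'float' object has no attribute 'round'
```

Request:
move_arm(slide=[[0,0,2],[0,0,2],[0,0,2],[0,0,0],[0,0,0]], turn=[[0,0,0],[0,0,0],[0,0,0],[0,0,0],[0,0,0]], jaw=[5,5,5,5,5])

```text
t: 12.95
tool_pos: [0.5895, 0.1473, 0.1873]
orientation: [[-0.997, -0.084, 0.0], [-0.084, 0.997, 0.0], [-0.0, 0.0, -1.0]]
force: [-0.3, 0.3, -5.8]
finger_gap: 0.01
grip_force: 58.7
```

```bash
sed -i "s/,st\['finger_gap'\].round(4)//" look.py; python3 look.py
```

```text
12.95 [0.5895 0.1473 0.1873] [[-0.9965, -0.0836, 0.0001], [-0.0836, 0.9965, 0.0], [-0.0001, 0.0, -1.0]] [-0.26  0.3  -5.79]
pin end 0.5409 y 0.1431 ztop 0.2072
[(np.float64(0.122), np.float64(0.2093)), (np.float64(0.126), np.float64(0.212)), (np.float64(0.13), np.float64(0.2108)), (np.float64(0.134), np.float64(0.2064)), (np.float64(0.138), np.float64(0.2026)), (np.float64(0.142), np.float64(0.2071)), (np.float64(0.146), np.float64(0.207)), (np.float64(0.15), np.float64(0.2026)), (np.float64(0.154), np.float64(0.207)), (np.float64(0.158), np.float64(0.2109)), (np.float64(0.162), np.float64(0.2119))]
```

Request:
move_arm(slide=[[0,0,0.5],[0,0,0.5],[0,0,0.5],[0,0,0.5],[0,0,0]], turn=[[0,0,0],[0,0,0],[0,0,0],[0,0,0],[0,0,0]], jaw=[5,5,5,5,5])

```text
t: 13.62
tool_pos: [0.5895, 0.1472, 0.1852]
orientation: [[-0.997, -0.084, -0.0], [-0.084, 0.997, 0.0], [0.0, 0.0, -1.0]]
force: [0.5, -0.4, -4.4]
finger_gap: 0.01
grip_force: 58.7
```

Request:
move_arm(slide=[[0,0,0.4],[0,0,0.2],[0,0,0],[0,0,0],[0,0,0]], turn=[[0,0,0],[0,0,0],[0,0,0],[0,0,0],[0,0,0]], jaw=[5,5,5,5,5])

```text
t: 14.25
tool_pos: [0.5895, 0.1472, 0.1847]
orientation: [[-0.996, -0.084, -0.0], [-0.084, 0.996, -0.0], [0.0, -0.0, -1.0]]
force: [-0.8, 0.7, -5.2]
finger_gap: 0.0099
grip_force: 58.7
```

```bash
python3 look.py
```

```text
14.25 [0.5895 0.1472 0.1847] [[-0.9965, -0.0836, -0.0], [-0.0836, 0.9965, -0.0], [0.0, -0.0, -1.0]] [-0.84  0.71 -5.18]
pin end 0.5408 y 0.1431 ztop 0.2045
[(np.float64(0.122), np.float64(0.2099)), (np.float64(0.126), np.float64(0.212)), (np.float64(0.13), np.float64(0.2103)), (np.float64(0.134), np.float64(0.2064)), (np.float64(0.138), np.float64(0.2022)), (np.float64(0.142), np.float64(0.2045)), (np.float64(0.146), np.float64(0.2045)), (np.float64(0.15), np.float64(0.2029)), (np.float64(0.154), np.float64(0.2068)), (np.float64(0.158), np.float64(0.2112)), (np.float64(0.162), np.float64(0.2118))]
```

Not yet in contact; continue in quarter millimetres.

Request:
move_arm(slide=[[0,0,0.3],[0,0,0.3],[0,0,0],[0,0,0],[0,0,0]], turn=[[0,0,0],[0,0,0],[0,0,0],[0,0,0],[0,0,0]], jaw=[5,5,5,5,5])

```text
t: 14.92
tool_pos: [0.5895, 0.1472, 0.1841]
orientation: [[-0.997, -0.084, 0.0], [-0.084, 0.997, -0.0], [-0.0, -0.0, -1.0]]
force: [-0.1, -0.7, -4.1]
finger_gap: 0.01
grip_force: 58.7
```

```bash
python3 look.py|head -2;python3 look.py|head -2
```

```text
14.925 [0.5895 0.1472 0.1841] [[-0.9965, -0.0836, 0.0], [-0.0836, 0.9965, -0.0], [-0.0, -0.0, -1.0]] [-0.13 -0.66 -4.12]
pin end 0.5408 y 0.1431 ztop 0.2039
14.975 [0.5895 0.1473 0.1841] [[-0.9965, -0.0836, 0.0], [-0.0836, 0.9965, 0.0], [-0.0, 0.0, -1.0]] [ 0.8   0.32 -4.13]
pin end 0.5409 y 0.1431 ztop 0.2038
```

Request:
move_arm(slide=[[0,0,0.25],[0,0,0.25],[0,0,0],[0,0,0],[0,0,0]], turn=[[0,0,0],[0,0,0],[0,0,0],[0,0,0],[0,0,0]], jaw=[5,5,5,5,5])

```text
t: 15.65
tool_pos: [0.5895, 0.1472, 0.1836]
orientation: [[-0.997, -0.084, -0.0], [-0.084, 0.997, -0.0], [0.0, -0.0, -1.0]]
force: [0.1, -0.1, -4.5]
finger_gap: 0.0101
grip_force: 58.7
```

```bash
python3 look.py|head -2;python3 look.py|head -2
```

```text
15.65 [0.5895 0.1472 0.1836] [[-0.9965, -0.0836, -0.0], [-0.0836, 0.9965, -0.0], [0.0, -0.0, -1.0]] [ 0.07 -0.15 -4.46]
pin end 0.5409 y 0.1431 ztop 0.2033
15.7 [0.5895 0.1472 0.1836] [[-0.9965, -0.0836, -0.0], [-0.0836, 0.9965, -0.0], [0.0, -0.0, -1.0]] [-0.45 -0.25 -4.34]
pin end 0.5408 y 0.1431 ztop 0.2034
```

Request:
move_arm(slide=[[0,0,0.3],[0,0,0.3],[0,0,0],[0,0,0],[0,0,0]], turn=[[0,0,0],[0,0,0],[0,0,0],[0,0,0],[0,0,0]], jaw=[5,5,5,5,5])

```text
t: 16.38
tool_pos: [0.5895, 0.1472, 0.183]
orientation: [[-0.997, -0.084, 0.0], [-0.084, 0.997, -0.0], [-0.0, -0.0, -1.0]]
force: [0.1, -0.4, -3.2]
finger_gap: 0.0099
grip_force: 58.7
```

```bash
python3 look.py|head -2;python3 look.py|head -2
```

```text
16.375 [0.5895 0.1472 0.183 ] [[-0.9965, -0.0836, 0.0001], [-0.0836, 0.9965, -0.0], [-0.0001, -0.0, -1.0]] [ 0.08 -0.41 -3.21]
pin end 0.5409 y 0.1431 ztop 0.2026
16.425 [0.5895 0.1472 0.1831] [[-0.9965, -0.0835, 0.0002], [-0.0835, 0.9965, -0.0], [-0.0002, -0.0, -1.0]] [ 0.01 -0.54 -3.04]
pin end 0.5409 y 0.1431 ztop 0.2026
```

Contact begins (−3.1 from −4.5). A little further, settling the weight.

Request:
move_arm(slide=[[0,0,0.2],[0,0,0.1],[0,0,0],[0,0,0],[0,0,0]], turn=[[0,0,0],[0,0,0],[0,0,0],[0,0,0],[0,0,0]], jaw=[5,5,5,5,5])

```text
t: 17.1
tool_pos: [0.5895, 0.1472, 0.1827]
orientation: [[-0.997, -0.084, 0.0], [-0.084, 0.997, 0.0], [-0.0, 0.0, -1.0]]
force: [0.1, -1.0, -2.9]
finger_gap: 0.0101
grip_force: 58.7
```

```bash
python3 look.py|head -2;python3 look.py|head -2
```

```text
17.1 [0.5895 0.1472 0.1827] [[-0.9965, -0.0836, 0.0001], [-0.0836, 0.9965, 0.0], [-0.0001, 0.0, -1.0]] [ 0.05 -0.95 -2.86]
pin end 0.5409 y 0.1431 ztop 0.2021
17.15 [0.5895 0.1472 0.1827] [[-0.9965, -0.0835, 0.0], [-0.0835, 0.9965, -0.0], [-0.0, -0.0, -1.0]] [-0.31 -0.7  -4.12]
pin end 0.5409 y 0.143 ztop 0.2023
```

Request:
move_arm(slide=[[0,-0.3,0.1],[0,0,0.2],[0,0,0.1],[0,0,0],[0,0,0]], turn=[[0,0,0],[0,0,0],[0,0,0],[0,0,0],[0,0,0]], jaw=[5,5,5,5,5])

```text
t: 17.82
tool_pos: [0.5895, 0.147, 0.1824]
orientation: [[-0.997, -0.084, 0.0], [-0.084, 0.997, 0.0], [-0.0, 0.0, -1.0]]
force: [-0.5, 0.7, -2.5]
finger_gap: 0.0097
grip_force: 58.9
```

```bash
python3 look.py|head -2;python3 look.py|head -2
```

```text
17.825 [0.5895 0.147  0.1824] [[-0.9965, -0.0835, 0.0002], [-0.0835, 0.9965, 0.0002], [-0.0002, 0.0001, -1.0]] [-0.45  0.7  -2.46]
pin end 0.5409 y 0.1428 ztop 0.202
17.875 [0.5895 0.147  0.1824] [[-0.9965, -0.0837, 0.0002], [-0.0837, 0.9965, 0.0001], [-0.0003, 0.0001, -1.0]] [-0.19  0.62 -1.64]
pin end 0.541 y 0.1428 ztop 0.2019
```

Request:
move_arm(slide=[[0,0,0.2],[0,0,0.1],[0,0,0],[0,0,0],[0,0,0]], turn=[[0,0,0],[0,0,0],[0,0,0],[0,0,0],[0,0,0]], jaw=[5,5,5,5,5])

```text
t: 18.55
tool_pos: [0.5896, 0.1469, 0.1822]
orientation: [[-0.997, -0.084, 0.0], [-0.084, 0.997, 0.0], [-0.0, -0.0, -1.0]]
force: [-0.4, 0.9, 1.3]
finger_gap: 0.0099
grip_force: 59.2
```

```bash
python3 look.py|head -2;python3 look.py|head -2
```

```text
18.55 [0.5896 0.1469 0.1822] [[-0.9965, -0.0835, 0.0004], [-0.0835, 0.9965, 0.0], [-0.0004, -0.0, -1.0]] [-0.41  0.9   1.27]
pin end 0.541 y 0.1428 ztop 0.2019
18.6 [0.5896 0.1469 0.1822] [[-0.9965, -0.0835, 0.0003], [-0.0835, 0.9965, 0.0], [-0.0003, -0.0, -1.0]] [-0.58  0.49  2.59]
pin end 0.5409 y 0.1428 ztop 0.202
```

Weight is carried by the yoke (force ≈ +2 N). Release, in small jaw steps, then rise.

Request:
move_arm(slide=[[0,0,-0.1],[0,0,0],[0,0,0],[0,0,0],[0,0,0]], turn=[[0,0,0],[0,0,0],[0,0,0],[0,0,0],[0,0,0]], jaw=[5,13,16,20,30])

```text
t: 19.27
tool_pos: [0.5895, 0.1469, 0.182]
orientation: [[-0.997, -0.084, -0.0], [-0.084, 0.997, -0.0], [0.0, -0.0, -1.0]]
force: [0.2, 0.6, 0.3]
finger_gap: 0.0251
grip_force: 0.0
```

Request:
move_arm(slide=[[0,0,0],[0,0,0],[0,0,0],[0,0,-5],[0,0,-10]], turn=[[0,0,0],[0,0,0],[0,0,0],[0,0,0],[0,0,0]], jaw=[40,45,45,45,45])

```text
t: 19.9
tool_pos: [0.5894, 0.1469, 0.1975]
orientation: [[-0.997, -0.084, -0.0], [-0.084, 0.997, -0.0], [0.0, -0.0, -1.0]]
force: [0.5, -0.7, -0.5]
finger_gap: 0.0383
grip_force: 0.0
```

```bash
python3 look.py
```

```text
19.9 [0.5894 0.1469 0.1975] [[-0.9965, -0.0836, -0.0005], [-0.0836, 0.9965, -0.0001], [0.0005, -0.0, -1.0]] [ 0.46 -0.73 -0.46]
pin end 0.5408 y 0.1432 ztop 0.2018
[(np.float64(0.126), np.float64(0.2114)), (np.float64(0.13), np.float64(0.2102)), (np.float64(0.134), np.float64(0.206)), (np.float64(0.138), np.float64(0.2017)), (np.float64(0.142), np.float64(0.2018)), (np.float64(0.146), np.float64(0.2017)), (np.float64(0.15), np.float64(0.2022)), (np.float64(0.154), np.float64(0.2064)), (np.float64(0.158), np.float64(0.2106)), (np.float64(0.162), np.float64(0.2114))]
```

View pics/w5.png

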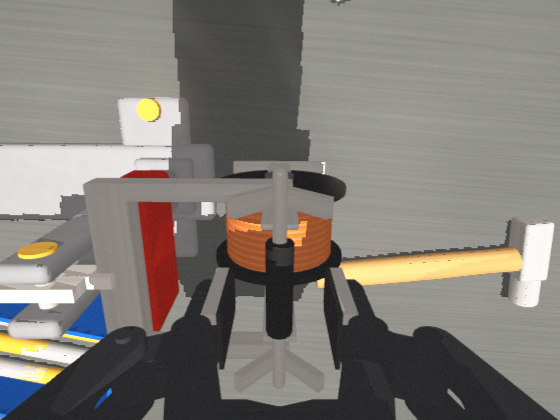

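Request:
move_arm(slide=[[0,0,-15],[0,0,-35],[0,0,-45],[0,-15,-25],[5,-25,0]], turn=[[0,0,0],[0,0,0],[0,0,0],[0,0,0],[0,0,0]], jaw=[45,45,45,45,35])

```text
t: 20.58
tool_pos: [0.5883, 0.1067, 0.3202]
orientation: [[-0.996, -0.085, 0.005], [-0.085, 0.996, 0.0], [-0.005, -0.0, -1.0]]
force: [-0.0, -0.6, -0.4]
finger_gap: 0.0301
grip_force: 0.0
```

Request:
move_arm(slide=[[10,-40,0],[12,-45,0],[12,-45,0],[12,-45,0],[12,-45,0]], turn=[[0,0,0],[0,0,0],[0,0,0],[0,0,0],[0,0,0]], jaw=[29,29,29,29,29])

```text
t: 21.2
tool_pos: [0.548, -0.1188, 0.3182]
orientation: [[-0.996, -0.084, 0.001], [-0.084, 0.996, -0.0], [-0.001, -0.001, -1.0]]
force: [-0.1, -0.9, -0.2]
finger_gap: 0.0249
grip_force: 0.0
```

Request:
move_arm(slide=[[12,-45,0],[12,-35,0],[10,-22,0],[5,-12,0],[0,0,0]], turn=[[0,0,0],[0,0,0],[0,0,0],[0,0,0],[0,0,0]], jaw=[29,29,29,29,29])

```text
t: 21.82
tool_pos: [0.5191, -0.2344, 0.3175]
orientation: [[-0.997, -0.083, 0.0], [-0.083, 0.997, -0.0], [-0.0, -0.0, -1.0]]
force: [0.7, -0.1, 1.6]
finger_gap: 0.0249
grip_force: 0.0
```

Run:
```python
from h import *
st=bot.get_state();t=st['tool_pos'];R=st['orientation'];print(st['t'],t.round(4),R.round(4).tolist(),st['finger_gap'])
s=snap('wrist');save(s,'w6.png');P=cloud(s);C=s['frame'].astype(int)
p=P.reshape(-1,3);c=C.reshape(-1,3)
m=np.all((p>(.48,-.28,.215))&(p<(.56,-.19,.26)),1)&(c.max(1)<90);q=p[m]
print(len(q),np.median(q,0),q.min(0),q.max(0))
top=q[q[:,2]>np.percentile(q[:,2],98)-.003];print('top',len(top),(top[:,:2].min(0)+top[:,:2].max(0))/2,top.mean(0),top[:,:2].max(0)-top[:,:2].min(0))
for r in bot.regions_of('wrist','lock_tab')[:2]:print(r['p'],r['extent'])
for x,y,z in [(.275,-.1,.246),(.275,-.045,.21)]:
    O=np.array([.597,.0476]);w=O+x*np.array([.0802,-.9968])+y*np.array([.9968,.0802]);print(w,proj(s,[*w,z]))
for cam in['scene','side']:
    a=snap(cam);Q=cloud(a).reshape(-1,3)
    m=np.all((Q>(.575,.0,.0))&(Q<(.66,.21,.15)),1)
```

```text
21.825 [ 0.5191 -0.2344  0.3175] [[-0.9966, -0.0829, 0.0003], [-0.0829, 0.9966, -0.0001], [-0.0003, -0.0001, -1.0]] 0.024929296940560088
605 [ 0.51501555 -0.23495219  0.24347205] [ 0.51163581 -0.24152687  0.21506752] [ 0.52521594 -0.2276663   0.24647073]
top 340 [ 0.51860975 -0.2347965 ] [ 0.51818747 -0.2347508   0.24440562] [0.01321238 0.0124091 ]
0.95 [276.8, 267.3, 26.9, 145.8]
0.53 [411.7, 310.1, 295.4, 112.9]
[ 0.519375 -0.23454 ] [[278.96084565 228.99492671]]
[ 0.574199 -0.230129] [[278.74770156 279.91505067]]
```

View pics/w6.png

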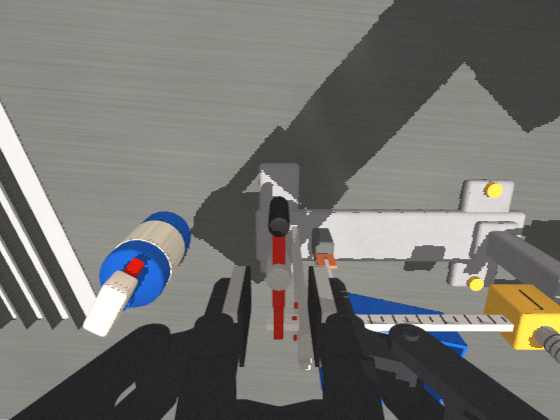

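Request:
move_arm(slide=[[0,0,20],[0,0,35],[0,0,25],[0,0,15],[0,0,0]], turn=[[0,0,0],[0,0,0],[0,0,0],[0,0,0],[0,0,0]], jaw=[29,29,29,29,29])

```text
t: 22.65
tool_pos: [0.5191, -0.2338, 0.2217]
orientation: [[-0.996, -0.084, -0.001], [-0.084, 0.996, 0.001], [0.001, 0.001, -1.0]]
force: [-0.1, -0.5, 0.1]
finger_gap: 0.0245
grip_force: 0.0
```

Request:
move_arm(slide=[[0,5,0],[-0.65,4.8,0],[-0.65,4.8,0],[-0.65,4.8,0],[-0.65,4.8,0]], turn=[[0,0,0],[0,0,5],[0,0,5],[0,0,5],[0,0,5]], jaw=[29,29,29,29,29])

```text
t: 23.28
tool_pos: [0.5227, -0.2105, 0.2233]
orientation: [[-0.964, 0.265, 0.002], [0.265, 0.964, -0.002], [-0.002, -0.001, -1.0]]
force: [-0.1, -1.6, -0.8]
finger_gap: 0.0246
grip_force: 0.8
```

Run:
```python
from h import *
st=bot.get_state();print(st['t'],st['tool_pos'].round(4),st['force'])
s=snap('side');P=cloud(s).reshape(-1,3);c=s['frame'].reshape(-1,3).astype(int);m=np.all((P>(.5,-.26,.19))&(P<(.6,-.19,.22)),1)&(c[:,0]>130)&(c[:,1]<70);print(m.sum(),P[m].min(0),P[m].max(0),cv2.fitLine(P[m][:,:2].astype(np.float32),2,0,.01,.01).ravel())
```

```text
23.275 [ 0.5227 -0.2105  0.2233] [-0.12093912 -1.56096548 -0.81548768]Traceback (most recent call last):
  File "<stdin>", line 3, in <module>
    return umr_minimum(a, axis, None, out, keepdims, initial, where)
ValueError: zero-size array to reduction operation minimum which has no identity
```

Force −1.6 N along −y: it is pushing the tab. Continue the arc.

Request:
move_arm(slide=[[-0.65,4.8,0],[-0.65,4.8,0],[-0.65,4.8,0],[-0.65,4.8,0],[-0.65,4.8,0]], turn=[[0,0,5],[0,0,5],[0,0,5],[0,0,5],[0,0,5]], jaw=[29,29,29,29,29])

```text
t: 23.95
tool_pos: [0.5356, -0.1903, 0.2232]
orientation: [[-0.763, 0.647, 0.002], [0.647, 0.763, -0.002], [-0.002, -0.0, -1.0]]
force: [-0.3, -2.4, -0.2]
finger_gap: 0.0243
grip_force: 0.8
```

Request:
move_arm(slide=[[-0.65,4.8,0],[-0.65,4.8,0],[-0.65,4.8,0],[-0.65,4.8,0],[-0.65,4.8,0]], turn=[[0,0,5],[0,0,5],[0,0,5],[0,0,5],[0,0,5]], jaw=[29,29,29,29,29])

```text
t: 24.58
tool_pos: [0.5558, -0.1775, 0.2231]
orientation: [[-0.418, 0.908, 0.001], [0.908, 0.418, -0.001], [-0.002, 0.0, -1.0]]
force: [-0.9, -2.4, -0.4]
finger_gap: 0.025
grip_force: 0.8
```

Request:
move_arm(slide=[[0,-2,0],[0,-3,0],[0,0,0],[0,0,-10],[0,0,-40]], turn=[[0,0,0],[0,0,0],[0,0,0],[0,0,0],[0,0,0]], jaw=[29,29,29,29,29])

```text
t: 25.2
tool_pos: [0.5505, -0.1792, 0.2716]
orientation: [[-0.42, 0.908, -0.003], [0.908, 0.42, 0.002], [0.003, -0.002, -1.0]]
force: [-0.3, 0.1, -0.0]
finger_gap: 0.0249
grip_force: 0.0
```

Request:
move_arm(slide=[[0,0,-40],[0,0,-40],[0,0,0],[0,0,0],[0,0,0]], turn=[[0,0,0],[0,0,0],[0,0,0],[0,0,0],[0,0,0]], jaw=[10,0,0,0,0])

```text
t: 25.82
tool_pos: [0.5509, -0.1794, 0.3511]
orientation: [[-0.419, 0.908, -0.002], [0.908, 0.419, 0.001], [0.002, -0.001, -1.0]]
force: [-0.6, -1.3, -0.5]
finger_gap: -0.0001
grip_force: 0.0
```

```bash
cat > tilt.py <<'E'
from h import *
O=np.array([.597,.0476]);xs=np.array([.0802,-.9968]);ys=np.array([.9968,.0802])
st=bot.get_state();print(st['t'],st['tool_pos'].round(4),st['orientation'].round(3).tolist())
for c in['scene','side','wrist']:
    s=snap(c);save(s,c+'7.png');P=cloud(s).reshape(-1,3);d=P[:,:2]-O
    S=np.c_[d@xs,d@ys,P[:,2]]
    def g(lo,hi): return S[np.all((S>lo)&(S<hi),1)]
    stud=g((.05,-.02,.228),(.25,.02,.265))
    # beam top surface profile along x
    b=g((.02,-.006,.17),(.29,.006,.227)); pr=[];
    for a in np.arange(.03,.285,.01):
        k=b[abs(b[:,0]-a)<.005]
        if len(k)>5: pr.append((a,np.percentile(k[:,2],80)))
    pr=np.array(pr)
    out=''
    if len(pr)>5:
        sx=np.median(stud[:,0]) if len(stud) else .1
        k=(abs(pr[:,0]-sx)>.03)&(abs(pr[:,0]-.255)>.012)
        l=cv2.fitLine(pr[k].astype(np.float32),cv2.DIST_HUBER,0,.01,.01).ravel();out='slope %.4f z200 %.4f'%(l[1]/l[0],l[3]+(.2-l[2])*l[1]/l[0])
    if len(stud)>5: out+=' stud x %.4f (%.4f..%.4f)'%(np.median(stud[:,0]),*np.percentile(stud[:,0],[3,97]))
    tab=g((.2,-.12,.222),(.3,-.05,.25))
    if len(tab)>5: out+=' tab %s'%np.median(tab[:,:2],0).round(4)
    print(c,out)
E
python3 tilt.py
```

```text
25.825 [ 0.5509 -0.1794  0.3511] [[-0.419, 0.908, -0.002], [0.908, 0.419, 0.001], [0.002, -0.001, -1.0]]
scene slope 0.0638 z200 0.2219 stud x 0.0631 (0.0572..0.0719) tab [ 0.2229 -0.0603]
side slope 0.0658 z200 0.2220 stud x 0.0598 (0.0539..0.2483) tab [ 0.2182 -0.0661]
wrist slope 0.0696 z200 0.2198 stud x 0.0671 (0.0601..0.0720) tab [ 0.2209 -0.0648]
```

Request:
move_arm(slide=[[0,0,0],[0,0,0],[0,0,0],[0,0,0],[0,0,0]], turn=[[0,0,-10],[0,0,-10],[0,0,-10],[0,0,-10],[0,0,-10]], jaw=[0,10,20,31,31])

```text
t: 26.6
tool_pos: [0.551, -0.1795, 0.3518]
orientation: [[-0.966, 0.257, -0.0], [0.257, 0.966, 0.0], [0.001, 0.0, -1.0]]
force: [-0.2, -0.7, 0.7]
finger_gap: 0.0263
grip_force: 0.0
```

Request:
move_arm(slide=[[0,0,0],[0,0,0],[-8,20,0],[-16,40,0],[-16,40,0]], turn=[[0,0,-10],[0,0,-10],[0,0,0],[0,0,0],[0,0,0]], jaw=[31,31,31,31,31])

```text
t: 27.22
tool_pos: [0.5829, -0.0743, 0.352]
orientation: [[-0.997, -0.08, -0.0], [-0.08, 0.997, 0.0], [0.0, 0.0, -1.0]]
force: [0.3, 0.7, 0.2]
finger_gap: 0.0264
grip_force: 0.0
```

Request:
move_arm(slide=[[-14,35,10],[-10,22,10],[0,0,10],[0,0,0],[0,0,0]], turn=[[0,0,0],[0,0,0],[0,0,0],[0,0,0],[0,0,0]], jaw=[31,31,31,31,31])

```text
t: 27.85
tool_pos: [0.6016, -0.0184, 0.3226]
orientation: [[-0.997, -0.082, 0.001], [-0.082, 0.997, -0.0], [-0.001, -0.0, -1.0]]
force: [0.6, -0.6, 0.5]
finger_gap: 0.0259
grip_force: 0.0
```

```bash
cat > stud.py <<'E'
from h import *
O=np.array([.597,.0476]);xs=np.array([.0802,-.9968]);ys=np.array([.9968,.0802])
st=bot.get_state();t=st['tool_pos'];R=st['orientation'];print(st['t'],t.round(4),'tool scale xy',((t[:2]-O)@xs).round(4),((t[:2]-O)@ys).round(4),'yaw',np.degrees(np.arctan2(R[1,0],R[0,0])).round(2),'gap',st['finger_gap'],st['force'].round(2))
s=snap('wrist');save(s,'w8.png');P=cloud(s).reshape(-1,3);c=s['frame'].reshape(-1,3).astype(int);D=(P-t)@R
d=P[:,:2]-O;S=np.c_[d@xs,d@ys,P[:,2]]
m=(abs(S[:,1])<.014)&(S[:,0]>.03)&(S[:,0]<.22)&(S[:,2]>.226)&(S[:,2]<.262)&(abs(D[:,1])<max(.0115,st['finger_gap']/2-.001))&(D[:,0]<.02)
k=S[m];z=np.percentile(k[:,2],97);k=k[k[:,2]>z-.003]
print('stud top',len(k),((k.min(0)+k.max(0))/2).round(4),(k.max(0)-k.min(0)).round(4))
E
python3 stud.py
```

```text
27.85 [ 0.6016 -0.0184  0.3226] tool scale xy 0.0661 -0.0007 yaw -175.31 gap 0.025883956344474705 [ 0.56 -0.65  0.55]
stud top 461 [ 0.0629 -0.0004  0.2509] [0.0155 0.0159 0.0035]
```

View pics/w8.png

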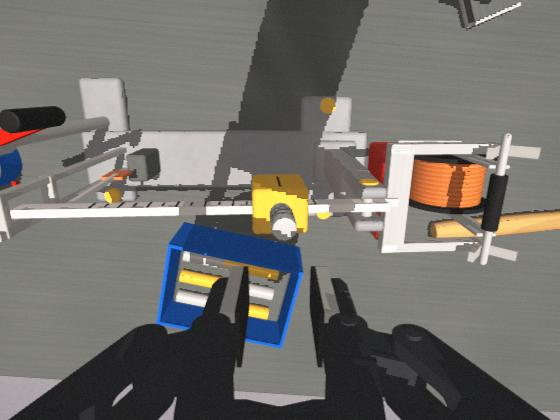

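Request:
move_arm(slide=[[0,3.2,15],[0,0,30],[0,0,30],[0,0,16],[0,0,0]], turn=[[0,0,0],[0,0,0],[0,0,0],[0,0,0],[0,0,0]], jaw=[31,31,31,31,31])

```text
t: 28.52
tool_pos: [0.6011, -0.0145, 0.2303]
orientation: [[-0.997, -0.083, -0.002], [-0.083, 0.997, 0.0], [0.002, 0.001, -1.0]]
force: [1.0, 0.2, -0.7]
finger_gap: 0.0267
grip_force: 0.0
```

```bash
python3 stud.py
```

```text
28.525 [ 0.6011 -0.0145  0.2303] tool scale xy 0.0622 -0.0009 yaw -175.22 gap 0.02670868261467093 [ 1.    0.22 -0.72]
stud top 1151 [ 0.0631 -0.0004  0.2509] [0.0154 0.0164 0.0039]
```

Request:
move_arm(slide=[[0,-3,0],[0,-4,0],[0,-6,0],[0,-6,0],[0,-6,0]], turn=[[0,0,0],[0,0,0],[0,0,0],[0,0,0],[0,0,0]], jaw=[31,31,31,31,31])

```text
t: 29.2
tool_pos: [0.6037, -0.0398, 0.2311]
orientation: [[-0.997, -0.083, 0.0], [-0.083, 0.997, 0.0], [-0.0, 0.0, -1.0]]
force: [1.0, 2.6, 1.4]
finger_gap: 0.0267
grip_force: 1.3
```

Request:
move_arm(slide=[[0,-6,0],[0,-6,0],[0,-6,0],[0,-5,0],[0,-4,0]], turn=[[0,0,0],[0,0,0],[0,0,0],[0,0,0],[0,0,0]], jaw=[31,31,31,31,31])

```text
t: 29.82
tool_pos: [0.6058, -0.0667, 0.231]
orientation: [[-0.997, -0.083, -0.0], [-0.083, 0.997, 0.0], [0.0, 0.0, -1.0]]
force: [0.6, 2.1, -0.2]
finger_gap: 0.0265
grip_force: 1.2
```

Request:
move_arm(slide=[[0,-3,0],[0,-2,0],[0,-1,0],[0,2,0],[0,3,0]], turn=[[0,0,0],[0,0,0],[0,0,0],[0,0,0],[0,0,0]], jaw=[31,31,31,31,31])

```text
t: 30.45
tool_pos: [0.6059, -0.0674, 0.2312]
orientation: [[-0.997, -0.083, 0.0], [-0.083, 0.997, -0.001], [-0.0, -0.001, -1.0]]
force: [-0.3, -0.1, -0.9]
finger_gap: 0.0267
grip_force: 0.0
```

```bash
python3 stud.py; python3 tilt.py
```

```text
30.45 [ 0.6059 -0.0674  0.2312] tool scale xy 0.1153 -0.0004 yaw -175.22 gap 0.02670459886394142 [-0.28 -0.07 -0.88]
stud top 1200 [ 0.113  -0.001   0.2545] [0.0154 0.0159 0.0044]
30.5 [ 0.6059 -0.0669  0.2312] [[-0.996, -0.084, 0.0], [-0.084, 0.996, -0.0], [-0.0, -0.0, -1.0]]
scene slope 0.0592 z200 0.2214 stud x 0.1144 (0.0891..0.1375)
side slope 0.0552 z200 0.2199 stud x 0.1008 (0.0858..0.2489) tab [ 0.2188 -0.0655]
wrist slope 0.0693 z200 0.2197 stud x 0.1138 (0.0903..0.1399) tab [ 0.2174 -0.0646]
```

Request:
move_arm(slide=[[0,-3,0],[0,-3,0],[0,-3,0],[0,-2,0],[0,5,0]], turn=[[0,0,0],[0,0,0],[0,0,0],[0,0,0],[0,0,0]], jaw=[31,31,31,31,31])

```text
t: 31.28
tool_pos: [0.6064, -0.0738, 0.2312]
orientation: [[-0.997, -0.083, 0.0], [-0.083, 0.997, -0.001], [-0.0, -0.001, -1.0]]
force: [0.5, -0.0, -0.1]
finger_gap: 0.0267
grip_force: 0.0
```

Request:
move_arm(slide=[[0,0,0],[0,0,0],[0,0,0],[0,0,0],[0,0,0]], turn=[[0,0,0],[0,0,0],[0,0,0],[0,0,0],[0,0,0]], jaw=[31,31,31,31,31])

```text
t: 31.9
tool_pos: [0.6064, -0.0733, 0.2311]
orientation: [[-0.997, -0.084, -0.0], [-0.084, 0.997, -0.0], [0.0, -0.0, -1.0]]
force: [0.4, 0.3, 0.1]
finger_gap: 0.0267
grip_force: 0.0
```

```bash
python3 stud.py; python3 tilt.py
```

```text
31.9 [ 0.6064 -0.0733  0.2311] tool scale xy 0.1213 -0.0003 yaw -175.21 gap 0.02674209228077775 [0.38 0.29 0.1 ]
stud top 1207 [ 0.1209 -0.0005  0.2547] [0.0154 0.0162 0.0038]
31.95 [ 0.6064 -0.0733  0.2311] [[-0.997, -0.084, 0.0], [-0.084, 0.997, -0.0], [-0.0, -0.0, -1.0]]
scene slope 0.0666 z200 0.2216 stud x 0.1224 (0.0960..0.1499)
side slope 0.0710 z200 0.2217 stud x 0.1084 (0.0931..0.2497) tab [ 0.2187 -0.0657]
wrist slope 0.0676 z200 0.2193 stud x 0.1215 (0.0965..0.1461) tab [ 0.2177 -0.0649]
```

Request:
move_arm(slide=[[0,-3,0],[0,-3,0],[0,-3,0],[0,-2,0],[0,5,0]], turn=[[0,0,0],[0,0,0],[0,0,0],[0,0,0],[0,0,0]], jaw=[31,31,31,31,31])

```text
t: 32.72
tool_pos: [0.6069, -0.0797, 0.2311]
orientation: [[-0.997, -0.083, 0.0], [-0.083, 0.997, -0.001], [-0.0, -0.001, -1.0]]
force: [0.4, 0.1, 0.1]
finger_gap: 0.0264
grip_force: 0.0
```

Request:
move_arm(slide=[[0,0,0],[0,0,0],[0,0,0],[0,0,0],[0,0,0]], turn=[[0,0,0],[0,0,0],[0,0,0],[0,0,0],[0,0,0]], jaw=[31,31,31,31,31])

```text
t: 33.35
tool_pos: [0.6069, -0.0793, 0.2311]
orientation: [[-0.997, -0.084, 0.0], [-0.084, 0.997, 0.0], [-0.0, -0.0, -1.0]]
force: [0.1, 0.1, 1.0]
finger_gap: 0.0263
grip_force: 0.0
```

```bash
python3 stud.py; python3 tilt.py
```

```text
33.35 [ 0.6069 -0.0793  0.2311] tool scale xy 0.1273 -0.0003 yaw -175.21 gap 0.026326935183544543 [0.15 0.14 0.99]
stud top 1084 [ 0.13   -0.0005  0.2468] [0.0154 0.0159 0.0039]
33.4 [ 0.6069 -0.0793  0.2311] [[-0.997, -0.084, 0.0], [-0.084, 0.997, -0.0], [-0.0, -0.0, -1.0]]
scene slope 0.0013 z200 0.2084 stud x 0.1313 (0.1021..0.1478)
side slope 0.0035 z200 0.2090 stud x 0.1250 (0.0983..0.2496) tab [ 0.219 -0.066]
wrist slope 0.0031 z200 0.2064 stud x 0.1298 (0.1023..0.1526) tab [ 0.2185 -0.0649]
```

Request:
move_arm(slide=[[0,-2.5,0],[0,0,-10],[0,0,-30],[0,0,-40],[0,0,-20]], turn=[[0,0,0],[0,0,0],[0,0,0],[0,0,0],[0,0,0]], jaw=[31,31,31,31,31])

```text
t: 34.17
tool_pos: [0.6073, -0.0818, 0.3343]
orientation: [[-0.996, -0.084, 0.004], [-0.084, 0.996, -0.001], [-0.004, -0.002, -1.0]]
force: [0.2, 0.4, 0.1]
finger_gap: 0.0263
grip_force: 0.0
```

Request:
move_arm(slide=[[0,0,-20],[0,0,-10],[0,0,0],[0,0,0],[0,0,0]], turn=[[0,0,0],[0,0,0],[0,0,0],[0,0,0],[0,0,0]], jaw=[31,31,31,31,31])

```text
t: 34.8
tool_pos: [0.607, -0.0817, 0.3604]
orientation: [[-0.997, -0.084, -0.001], [-0.084, 0.997, 0.0], [0.001, 0.001, -1.0]]
force: [0.1, 0.4, -0.5]
finger_gap: 0.0266
grip_force: 0.0
```

```bash
cat > fine.py <<'E'
from h import *
O=np.array([.597,.0476]);xs=np.array([.0802,-.9968]);ys=np.array([.9968,.0802])
import sys
st=bot.get_state();print(st['t'])
for i in range(3):
    s=snap('wrist');P=cloud(s).reshape(-1,3);d=P[:,:2]-O;S=np.c_[d@xs,d@ys,P[:,2]]
    def fit(m,lim):
        k=S[m];A=np.c_[k[:,0],k[:,1],np.ones(len(k))]
        for _ in range(4):
            c=np.linalg.lstsq(A,k[:,2],rcond=None)[0];r=k[:,2]-A@c;g=abs(r)<lim;k,A=k[g],A[g]
        return c.round(4),len(k)
    x,y,z=S.T
    sm=(abs(y)<.012)&(z>.243)&(z<.262)&(x>.03)&(x<.25);sx=np.median(x[sm]) if sm.any() else 0
    beam=(abs(y)<.004)&(z>.198)&(z<.226)&(x>.02)&(x<.28)&(abs(x-sx)>.03)&(abs(x-.255)>.006)
    tab=z<.006; 
    base=(abs(y)<.03)&(abs(z-.018)<.006)&(x>.0)&(x<.3)
    print('beam',fit(beam,.002),'table',fit((z<.008)&(z>-.01),.003),'base',fit(base,.002),'stud',sx.round(4), x[beam].min().round(3),x[beam].max().round(3))
    t=bot.get_state()['t']
save(s,'w9.png')
E
python3 fine.py;python3 tilt.py
```

```text
34.8
beam (array([0.0028, 0.156 , 0.2055]), 1441) table (array([-0.0005, -0.0002, -0.0013]), 137258) base (array([-0.0004,  0.0003,  0.0167]), 7540) stud 0.1298 0.02 0.28
beam (array([0.0033, 0.1838, 0.2053]), 1432) table (array([-0.0005, -0.0002, -0.0013]), 137305) base (array([-0.0006, -0.0004,  0.0167]), 7514) stud 0.1298 0.02 0.28
beam (array([0.0034, 0.1753, 0.2054]), 1415) table (array([-0.0005, -0.0002, -0.0013]), 137312) base (array([-0.0005,  0.    ,  0.0167]), 7521) stud 0.1298 0.02 0.28
34.95 [ 0.6071 -0.0817  0.3608] [[-0.997, -0.084, -0.0], [-0.084, 0.997, 0.0], [0.0, 0.0, -1.0]]
scene slope 0.0046 z200 0.2094 stud x 0.1290 (0.1233..0.1882) tab [ 0.2222 -0.0601]
side slope -0.0075 z200 0.2079 stud x 0.1251 (0.1199..0.2493) tab [ 0.2196 -0.0667]
wrist slope 0.0028 z200 0.2066 stud x 0.1299 (0.1226..0.2498) tab [ 0.2203 -0.065 ]
```

View pics/w9.png

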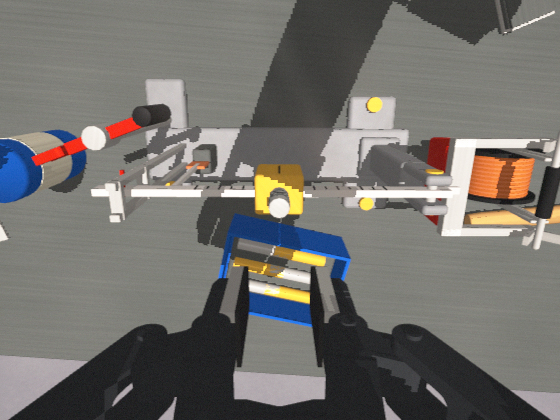

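Run:
```python
from h import *
O=np.array([.597,.0476]);xs=np.array([.0802,-.9968]);ys=np.array([.9968,.0802])
for i in range(3):
    s=snap('wrist');P=cloud(s).reshape(-1,3);d=P[:,:2]-O;S=np.c_[d@xs,d@ys,P[:,2]];x,y,z=S.T
    b=(abs(y)<.006)&(z>.200)&(z<.215)
    r=[]
    for lo,hi in [(.03,.09),(.17,.245),(.262,.283)]:
        k=S[b&(x>lo)&(x<hi)]; e=np.percentile(k[:,2],75);k=k[abs(k[:,2]-e)<.0015];r.append((k[:,0].mean(),np.median(k[:,2]),np.median(k[:,1])))
    r=np.array(r);sp=(abs(x+.1)<.06)&(abs(y)<.06)&(z<.16)&(z>.03)
    print(r.round(4).tolist(),'slope',np.polyfit(r[:,0],r[:,1],1)[0].round(4),'spool',np.median(S[sp],0).round(4),bot.get_state()['t'])
```

```text
[[0.0601, 0.2059, -0.0003], [0.207, 0.2064, -0.0008], [0.2772, 0.2066, -0.0006]] slope 0.0032 spool [-0.0922  0.0006  0.1417] 35.15
[[0.0604, 0.2059, -0.0003], [0.2068, 0.2062, -0.0007], [0.2773, 0.2065, -0.0004]] slope 0.0025 spool [-0.0922  0.0006  0.1417] 35.2
[[0.0603, 0.2059, -0.0003], [0.2073, 0.2063, -0.0007], [0.2773, 0.2066, -0.0006]] slope 0.0032 spool [-0.0923  0.0006  0.1417] 35.25
```

The beam floats level in its guard at about 0.003 rad, the spool hangs still and the lock is clear, so I am handing in.

```bash
python3 -c "
from workcell import bot
print(bot.finish_job())"
```

```text
the job is handed in; nothing more can be done
None
```

The job is handed in: the spool hangs still in the yoke notches, the lock is swung clear, and the beam floats about 0.003 rad from level with the poise at roughly 90 mm (about 0.45 kg by the nominal 20 mm per 100 g and the wrist force, the scale being out by up to 12 mm); the other bench items were not touched.

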